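# Turn the forming plate over against the step

### The job

Turn the forming plate grooved side up without gripping it: with the fingertips push it along the lower half of the bench board until it meets the step, keep pushing and work its near edge up so that it stands up against the step, and tip it over so that it lies flat, upside down, on the raised half. The edge at the step stays down all the while (do not pick the plate up), and the other things on the bench are left alone.

Things in the scene. Friction and masses are not known exactly. Their poses are not given: they have to be found in the camera images.
- plate: aluminium forming plate, 76 (its x) x 96 (its y) x 12 mm thick, 180 to 330 g, loose, plain flat sides. Round hollows on the face that is up at the start, straight grooves on the other. Origin: centre of the grooved face; z points from there to the hollowed face: up at the start, down once turned over. x points to the step within 10 degrees at the start. Moderate friction on board and fingers.
- plate_lead (a point): centre of the plate's 96 x 12 mm side face that looks to the step (38 mm along plate x from the centre, half-way up the thickness)
- plate_near (a point): centre of the other 96 x 12 mm side face, the one farthest from the step at the start (-38 mm along plate x, half-way up the thickness); a fingertip pushing level on it with some 10 to 20 N, the plate held by the step, grips well enough to draw this edge up
- board: wooden board screwed to the bench, 280 x 170 mm, in two levels: lower half (lighter wood) 150 mm long, top 12 mm above the bench; raised half (darker) 130 mm long, top 20 mm above it; an upright step 8 mm high runs across where they meet. Origin: at bench height under the middle of the step; x level, from lower half (-150..0 mm) to raised half (0..130 mm), y along the step, z up.
- step (a point): middle of the upper edge of the step, 20 mm above the bench; axes as the board's
- red_jar: bystander, loose: red plastic jar with lid, 60 mm across, 70 mm tall. Origin: near the middle of its underside.
- white_bottle: bystander, loose: white bottle, 48 mm across, 120 mm tall. Origin: near the middle of its underside.
- mandrel: bystander, loose: upright steel ring mandrel on a round foot, 48 mm across the foot, 110 mm tall. Origin: near the middle of its underside.
- hammer: bystander, loose: small hammer lying flat, 200 mm long. Origin: under its handle line, near the middle; x along the handle to the head.
- beech_block: bystander, loose: beech block 50 x 70 x 40 mm. Origin: near the middle of its underside.
- dish: bystander, loose: white ceramic dish, 80 mm across, 25 mm tall. Origin: near the middle of its underside.
- collar: bystander, loose: brass collar, 44 mm across, 14 mm tall. Origin: near the middle of its underside.
There are look-alikes about, which are no part of the job. What is meant by the plate is not pink or yellow, and is the smaller of those in its own colour.

How it is judged:
On the way, in this order (a step that is already met when the one before it is completed fails the run):
1. the plate, still flat (within 25 degrees), has been pushed up to the step (its leading face within 5 mm) (x of plate_lead in the frame of board between -0.005 and 0.006 m and angle between plate's own z axis and vertical below 0.44 rad).
2. the plate is tipped up steeply (60 to 115 degrees) with its leading edge down at the step (angle between plate's own z axis and vertical between 1.05 and 2 rad and x of plate_lead in the frame of board between -0.025 and 0.015 m and z of plate_lead in the frame of board below 0.028 m).
At the end, for the whole second after the job is handed in: The plate lies at rest and flat (within 6 degrees), hollowed face down and grooved face up, on the raised half of the board: its centre 15 to 95 mm past the step and within 45 mm of the board's centre line, its grooved face 28 to 36 mm above the bench (angle between plate's own z axis and vertical above 3.04 rad and z of plate in the frame of board between 0.028 and 0.036 m and x of plate in the frame of board between 0.015 and 0.095 m and y of plate in the frame of board between -0.045 and 0.045 m and linear speed of plate below 0.02 m/s); the robot touches nothing.
It fails at once if the plate is picked up: its leading side face (the one at the step) rises to more than 45 mm above the bench (z of plate_lead in the frame of board above 0.045 m).
It fails at once if the plate is carried: its centre rises to more than 85 mm above the bench (height (world z) of plate above 0.085 m).
It fails at once if another thing on the bench (jar, bottle, mandrel, hammer, block, dish or collar) is moved by more than 15 mm (distance of any of red_jar, white_bottle, mandrel, hammer, beech_block, dish, collar from where it was at the start of the episode above 0.015 m).
It also fails if it takes over 64 s, if anything falls off the work surface, if the arm or the gripper's body presses on something with over 40 N, if the wrist force passes 120 N, or if a joint passes its speed limit or range.

### The arm

A 7-joint arm with a two-finger parallel gripper is mounted at the origin on the work surface. World frame = base frame: x ahead of the robot, y to its left, z up, the work surface at z = 0. Lengths are in m, angles in rad, forces in N, time in s.
With the tool pointing down it reaches from about 0.425 to 0.95 m from the base axis. Payload 4.7 kg.
Tool frame: the origin (TCP) lies midway between the tips of the shut fingers; the grasp point (between the pads) lies 19 mm behind it (ctrl.tcp_to_grasp is the z of the grasp point in the tool frame, in m); z points along the fingers, y is the line along which they close (so a half turn about z gives the same grasp; the last joint's range is limited). The gripper opens to 87 mm and grips with 3 to 60 N. Pads are 19 mm wide; open, the fingers measure 117 mm over their backs; the gripper's body (75 mm by 190 mm) begins 51 mm behind the grasp point.
Start: joints at [1.295, 0.469, -0.049, 1.532, 0.024, 1.141, -0.082], TCP at [0.165, -0.655, 0.197] pointing down, gripper open.
Joint ranges: [-2.59, 2.59], [-0.33, 1.99], [-1.39, 1.29], [0.1, 2.45], [-1.04, 4.18], [0.21, 1.99], [-2.66, 2.66]. Speed limits (rad/s): [2.57, 2.57, 3.14, 3.14, 3.14, 3.14, 3.14].

### API

Orientations are given as a 3x3 rotation matrix whose columns are the frame's x, y, z axes.
In Python, from station import ctrl, grab_frame, calibration, models gives the robot as it stands. Calls block until the motion is done:
- ctrl.move_pose(position, orientation): joint-space move of the TCP to a pose.
- ctrl.move_straight(position, frame=None, velocity=0.15): straight line of the TCP; frame=None keeps the orientation; velocity is the mean speed in m/s.
- ctrl.move_j(angles): joint-space move.
- ctrl.gripper_open() and ctrl.grab(): open the fingers fully, or close them until they stop; the grip force is fixed at half the most.
- ctrl.sleep(seconds).
- ctrl.inverse_kinematics(position, orientation): joint angles nearest the present ones, or None.
- grab_frame(name): name is "scene" or "top"; returns the picture (420x560x3 uint8, red, green, blue); there is no depth.
- calibration(name): a dict with "vfov" (degrees; the focal length in pixels is half the picture's height over the tangent of half this angle, whatever the lens; pixels are square), "cx", "cy" (the principal point, pixels), "T" (4x4, takes a point from camera to world coordinates). Camera axes: x right, y up, looking along -z (the intrinsics and any distortion apply to the point x, -y, -z); pixel columns grow to the right and rows downward; lengths in m; the calibration is good to about 2 mm. A picture is of the moment at which its call begins. calibration takes no time and is no camera call.
A pose or a line that the arm cannot do raises ctrl.MotionError and nothing moves.
- ctrl.hand_in(): hands the job in; it is judged then, once.
Trained networks look in the newest picture that a camera, given by its name, has taken for a name from the list of things; names that differ only in an ending like _2 or _b are one class to them, and where a whole thing is asked for, a point or a joint stands for the part that bears it (a point fixed in the world has none). Each returns a list of dicts, best first, with "score" (0 to 1); they miss things now and then, are a little off and sometimes report something else, mostly with a low value. They report only what shows in the picture. A call takes as long as a camera call. They do not tell look-alikes from the thing itself.
- models.spot_in(camera, query): "position" ([x, y, z] in m, in world coordinates, good to about 4 mm: the middle of the surface that is visible of it).
- models.spot_point(camera, query): "position" ([x, y, z] in m, in world coordinates, good to about 4 mm: a listed point, or the origin of a listed thing).
Readings, each from a call of its own:
- ctrl.get_time(): time.
- ctrl.get_q(): joint angles.
- ctrl.get_dq(): joint speeds.
- ctrl.get_joint_torque(): joint torques, N m.
- ctrl.get_ee_pos(): TCP position.
- ctrl.get_tool_rot(): TCP orientation.
- ctrl.get_contact_force(): force on the tool from outside, world axes, zero at the start.
- ctrl.get_torque(): the same for the moment, N m.
- ctrl.get_opening(): finger opening in m.
- ctrl.get_gripper_force(): force on a finger pad.
Only numpy, scipy, OpenCV 4.12 (cv2) and the standard library are available. Lean on these libraries where they do the work, as an engineer would, in place of code of your own. Each camera call takes 0.05 s, during which the arm holds its last target. There are 200 camera calls.

## Working session

There is one attempt and no reset: what is moved stays moved. The work goes in short steps, each a Python script; the robot and the scene stay as the last script left them, time stands still between calls to the robot, and variables do not carry over. Pictures are saved under pics/ and viewed, at most 10 in all, crops included, and the job is handed in when it is done.

```bash
mkdir -p pics
python3 - <<'E'
from station import ctrl, grab_frame, calibration, models
import cv2, numpy as np
for n in ("scene","top"):
    im=grab_frame(n); cv2.imwrite(f"pics/{n}0.png",im[:,:,::-1])
    c=calibration(n); print(n,{k:(np.round(v,3).tolist() if k=="T" else v) for k,v in c.items()})
    for q in ("plate","plate_lead","plate_near","board","step"):
        for f in ("spot_point","spot_in"):
            try: print(q,f,[(np.round(d["position"],3).tolist(),round(d["score"],2)) for d in getattr(models,f)(n,q)])
            except Exception as e: print(q,f,e)
print(ctrl.get_time(),ctrl.get_tool_rot())
E
```

```text
scene {'vfov': 53.6233325259438, 'cx': 282.7918685391388, 'cy': 209.62270346856056, 'T': [[-0.698, -0.473, 0.537, 1.035], [0.716, -0.47, 0.516, 0.541], [0.008, 0.745, 0.667, 0.651], [0.0, 0.0, 0.0, 1.0]]}
plate spot_point [([0.429, 0.285, -0.0], 0.98), ([0.346, 0.103, 0.002], 0.7), ([0.336, -0.099, 0.001], 0.6), ([0.579, 0.046, 0.011], 0.55)]
plate spot_in [([0.436, 0.287, 0.012], 0.92), ([0.349, -0.091, 0.018], 0.85), ([0.362, 0.112, 0.018], 0.8), ([0.579, 0.057, 0.023], 0.67)]
plate_lead spot_point [([0.287, -0.127, 0.007], 0.87), ([0.324, 0.151, 0.012], 0.81), ([0.612, 0.049, 0.02], 0.73), ([0.65, 0.176, 0.003], 0.5)]
plate_lead spot_in [([0.347, -0.089, 0.018], 0.86), ([0.437, 0.292, 0.009], 0.77), ([0.358, 0.109, 0.02], 0.7), ([0.578, 0.062, 0.024], 0.68)]
plate_near spot_point [([0.384, -0.068, 0.006], 0.77), ([0.363, 0.057, 0.008], 0.75), ([0.538, 0.059, 0.023], 0.71), ([0.413, 0.252, 0.002], 0.67)]
plate_near spot_in [([0.579, 0.06, 0.026], 0.93), ([0.353, 0.112, 0.017], 0.84), ([0.351, -0.088, 0.016], 0.74), ([0.434, 0.291, 0.007], 0.65)]
board spot_point [([0.636, 0.042, 0.
[... 1105 characters left out ...]
[0.539, 0.059, 0.019], 0.88), ([0.383, -0.065, 0.012], 0.84), ([0.364, 0.06, 0.009], 0.72), ([0.412, 0.248, 0.005], 0.61)]
plate_near spot_in [([0.429, 0.286, 0.01], 0.74), ([0.344, 0.112, 0.016], 0.66), ([0.573, 0.052, 0.027], 0.65), ([0.338, -0.094, 0.016], 0.64)]
board spot_point [([0.638, 0.044, -0.001], 0.68)]
board spot_in [([0.648, 0.045, 0.019], 0.59), ([0.805, 0.227, 0.042], 0.44)]
step spot_point [([0.63, 0.047, 0.018], 0.97), ([0.625, 0.26, 0.0], 0.7)]
step spot_in [([0.64, 0.044, 0.021], 0.84), ([0.578, 0.051, 0.026], 0.32)]
1.1 [[ 9.69712723e-01  2.44248294e-01  8.17210987e-05]
 [ 2.44248296e-01 -9.69712725e-01 -2.32337213e-05]
 [ 7.35711926e-05  4.24902743e-05 -9.99999996e-01]]
```

View pics/scene0.png

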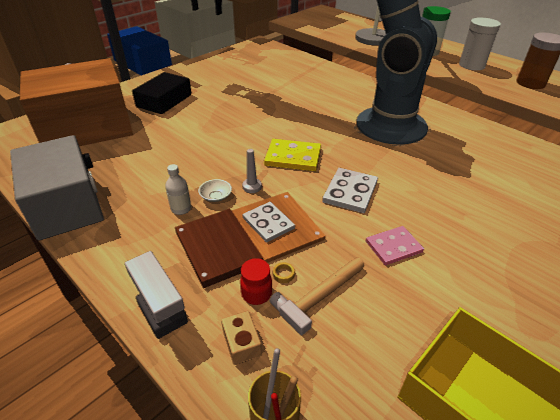

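View pics/top0.png

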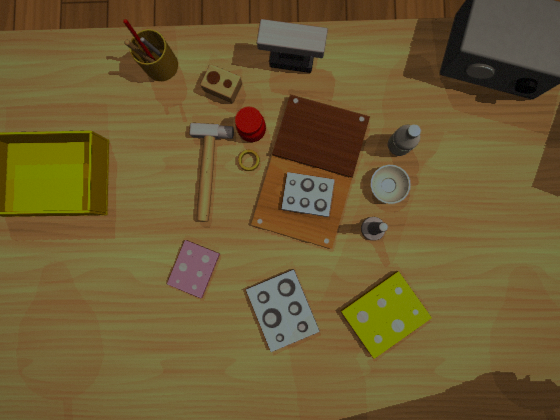

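The scene view shows the target, the smaller of the two grey plates with hollows, on the light lower half of the board at about (268,220). In the top view it is at (307,194), with the mandrel close beside it at (374,228). The step runs from about (271,158) to (355,178). Next I'll measure the board frame and the bystanders.

```bash
cat > h.py <<'E'
from station import ctrl, grab_frame, calibration, models
import cv2, numpy as np
def px2w(cam,uv,z):
    c=calibration(cam); T=np.array(c["T"]); f=210/np.tan(np.radians(c["vfov"]/2))
    d=T[:3,:3]@np.array([(uv[0]-c["cx"])/f,-(uv[1]-c["cy"])/f,-1]); o=T[:3,3]
    return o+d*(z-o[2])/d[2]
def w2px(cam,p):
    c=calibration(cam); T=np.array(c["T"]); f=210/np.tan(np.radians(c["vfov"]/2))
    q=T[:3,:3].T@(np.array(p)-T[:3,3]); return c["cx"]+f*q[0]/-q[2], c["cy"]-f*q[1]/-q[2]
E
python3 - <<'E'
from h import *
for cam,pts in {"top":[((291,96),.02),((369,117),.02),((252,228),.012),((331,247),.012)],
 "scene":[((176,231),.02),((206,283),.02),((325,235),.012),((285,194),.012)]}.items():
    for uv,z in pts: print(cam,uv,px2w(cam,uv,z).round(4))
for n in ("scene","top"):
    grab_frame(n)
    for q in ("mandrel","red_jar","white_bottle","dish","collar","hammer","plate_lead","plate_near","step"):
        print(n,q,[(np.round(d["position"],3).tolist(),round(d["score"],2)) for d in models.spot_point(n,q)][:4])
im=grab_frame("top"); cr=cv2.resize(im[80:260,230:430],None,fx=4,fy=4,interpolation=cv2.INTER_CUBIC)[:600]; cv2.imwrite("pics/c1.png",cv2.resize(im[85:255,235:435],(706,600),interpolation=cv2.INTER_CUBIC)[:,:,::-1])
E
```

```text
top (291, 96) [0.7789 0.0841 0.02  ]
top (369, 117) [ 0.7313 -0.074   0.02  ]
top (252, 228) [0.5089 0.1669 0.012 ]
top (331, 247) [0.4689 0.0084 0.012 ]
scene (176, 231) [ 0.7376 -0.0616  0.02  ]
scene (206, 283) [0.7789 0.0953 0.02  ]
scene (325, 235) [0.5149 0.1688 0.012 ]
scene (285, 194) [0.4763 0.0112 0.012 ]
scene mandrel [([0.507, -0.082, 0.001], 0.87), ([0.578, 0.052, 0.012], 0.63)]
scene red_jar [([0.716, 0.164, 0.002], 0.61)]
scene white_bottle [([0.674, -0.141, 0.004], 0.86), ([0.612, 0.048, 0.023], 0.41)]
scene dish [([0.593, -0.11, -0.002], 0.66)]
scene collar [([0.652, 0.176, 0.004], 0.84)]
scene hammer [([0.623, 0.26, 0.003], 0.9)]
scene plate_lead [([0.324, 0.153, 0.012], 0.83), ([0.288, -0.13, 0.008], 0.72), ([0.441, 0.324, 0.003], 0.69), ([0.506, -0.082, 0.002], 0.68)]
scene plate_near [([0.381, -0.068, 0.003], 0.8), ([0.361, 0.059, 0.006], 0.76), ([0.536, 0.065, 0.02], 0.73), ([0.412, 0.252, 0.003], 0.72)]
scene step [([0.634, 0.043, 0.023], 0.82)]
top mandrel [([0.51, -0.079, 0.0], 0.57)]
top red_jar [([0.716, 0.168, 0.002], 0.65)]
top white_bottle [([0.679, -0.14, 0.001], 0.59)]
top dish [([0.589, -0.109, 0.004], 0.81)]
top collar [([0.575, 0.054, 0.014], 0.61), ([0.65, 0.17, -0.004], 0.59)]
top hammer [([0.627, 0.262, -0.0], 0.92), ([0.65, 0.172, -0.001], 0.4)]
top plate_lead [([0.618, 0.047, 0.022], 0.73), ([0.326, 0.154, 0.01], 0.7), ([0.444, 0.323, 0.005], 0.64), ([0.287, -0.126, 0.007], 0.57)]
top plate_near [([0.414, 0.247, 0.005], 0.96), ([0.384, -0.065, 0.007], 0.89), ([0.534, 0.059, 0.02], 0.87), ([0.365, 0.061, 0.009], 0.61)]
top step [([0.632, 0.047, 0.022], 0.88)]
```

View pics/c1.png

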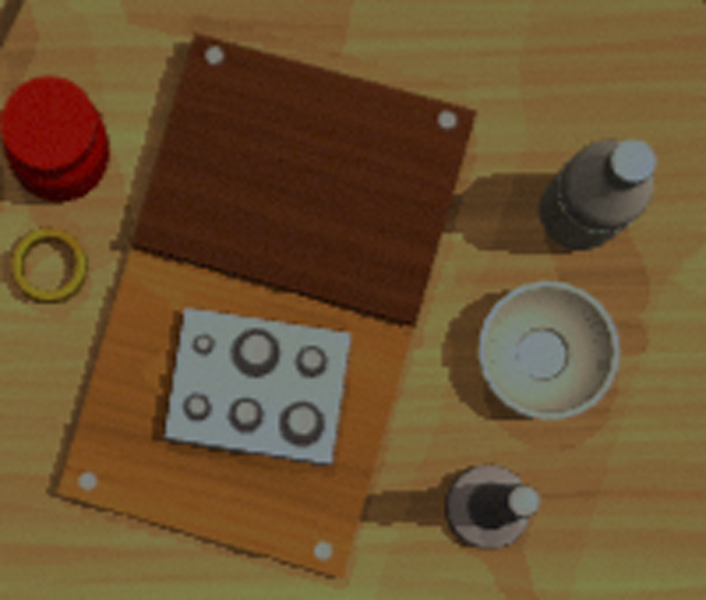

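The crop shows the plate turned about 7° relative to the step, roughly 19 mm short of it. All bystanders are clear of the gripper's lane. I'll shut the fingers and push with the tool tilted 20°, so the forward fingertip edge bears on the near face.

```bash
cat >> h.py <<'E'
yaw=np.radians(-15.7); O=np.array([.634,.046,0])
bx=np.array([np.cos(yaw),np.sin(yaw),0]); by=np.array([-np.sin(yaw),np.cos(yaw),0]); ez=np.array([0,0,1.])
W=.0095; PY=-.008
def rot(al,s=-1):
    z=np.sin(al)*bx-np.cos(al)*ez; y=s*by
    return np.column_stack([np.cross(y,z),y,z])
def tcp(cx,cz,al,y=None): # forward fingertip edge (board x, z) -> TCP
    return O+bx*(cx-W*np.cos(al))+by*(PY if y is None else y)+ez*(cz-W*np.sin(al))
def edge(al):
    p=np.array(ctrl.get_ee_pos())-O; return p@bx+W*np.cos(al), p[2]+W*np.sin(al)
def force():
    F=np.array(ctrl.get_contact_force()); return np.array([F@bx,F@by,F[2]])
E
python3 - <<'E'
from h import *
al=np.radians(20)
q0=np.array(ctrl.get_q())
for s in (1,-1):
    for a in (0,20):
        for p in ((-.125,.15),(-.125,.02),(-.07,.06),(-.01,.09),(.03,.07)):
            q=ctrl.inverse_kinematics(tcp(*p,np.radians(a)),rot(np.radians(a),s)); print(s,a,p,None if q is None else np.round(q,2))
s=-1 if ctrl.inverse_kinematics(tcp(-.125,.15,al),rot(al,-1)) is not None else 1
print(ctrl.get_time()); ctrl.grab(); print(ctrl.get_time(),ctrl.get_opening())
E
```

```text
1 0 (-0.125, 0.15) [ 0.69  0.53 -1.22  1.93  0.57  1.08  0.53]
1 0 (-0.125, 0.02) [ 0.45  0.61 -0.89  2.05  0.67  0.8   0.46]
1 0 (-0.07, 0.06) [ 0.47  0.61 -0.88  1.91  0.59  0.91  0.59]
1 0 (-0.01, 0.09) [ 0.45  0.63 -0.84  1.75  0.54  1.01  0.7 ]
1 0 (0.03, 0.07) [ 0.45  0.72 -0.85  1.67  0.61  1.04  0.69]
1 20 (-0.125, 0.15) [ 0.63  0.29 -1.13  2.17  0.78  0.73  0.28]
1 20 (-0.125, 0.02) [ 0.4   0.55 -0.94  2.28  1.32  0.67 -0.26]
1 20 (-0.07, 0.06) [ 0.4   0.48 -0.86  2.16  1.09  0.64  0.05]
1 20 (-0.01, 0.09) [ 0.55  0.58 -1.03  2.01  1.08  0.8   0.18]
1 20 (0.03, 0.07) [ 0.28  0.52 -0.61  1.96  0.88  0.6   0.37]
-1 0 (-0.125, 0.15) [ 0.37  0.34 -0.74  1.95  0.27  0.96 -2.34]
-1 0 (-0.125, 0.02) [ 0.15  0.48 -0.47  2.06  0.35  0.67 -2.4 ]
-1 0 (-0.07, 0.06) [ 0.2   0.49 -0.5   1.92  0.32  0.81 -2.32]
-1 0 (-0.01, 0.09) [ 0.24  0.54 -0.52  1.77  0.32  0.93 -2.26]
-1 0 (0.03, 0.07) [ 0.21  0.6  -0.47  1.69  0.32  0.93 -2.23]
-1 20 (-0.125, 0.15) [-0.85  0.11  0.53  2.24  0.28  0.53 -2.4 ]
-1 20 (-0.125, 0.02) [-1.08  0.52  0.9   2.36 -1.01  0.25 -1.19]
-1 20 (-0.07, 0.06) [-0.74  0.38  0.54  2.22 -0.05  0.29 -2.06]
-1 20 (-0.01, 0.09) [-0.02  0.38 -0.26  2.04  0.58  0.49 -2.58]
-1 20 (0.03, 0.07) [-0.04  0.45 -0.19  1.98  0.56  0.47 -2.52]
2.15
3.675 0.00026269450099152957
```

```bash
sed -i 's/def rot(al,s=-1)/def rot(al,s=1)/' h.py
python3 - <<'E'
from h import *
al=np.radians(20); R=rot(al)
ctrl.move_pose(tcp(-.125,.15,al),R); print(ctrl.get_time(),np.round(ctrl.get_q(),2),force().round(2))
ctrl.move_straight(tcp(-.122,.0205,al),velocity=.12); print(ctrl.get_time(),np.round(ctrl.get_q(),2),edge(al),force().round(2))
x=-.122
while x<-.068:
    x+=.003; ctrl.move_straight(tcp(x,.0205,al),velocity=.03); f=force()
    print(round(ctrl.get_time(),2),round(x,4),np.round(edge(al),4),f.round(2))
    if f[0]<-9: break
im=grab_frame("top"); cv2.imwrite("pics/t2.png",cv2.resize(im[85:255,235:435],(706,600))[:,:,::-1])
for q in ("plate_lead","plate_near"):
    print(q,[np.round([(np.array(d["position"])-O)@v for v in (bx,by,ez)],3).tolist() for d in models.spot_point("top",q)])
E
```

```text
6.5 [ 0.63  0.29 -1.13  2.17  0.78  0.73  0.28] [ 0.59  0.04 -0.32]
7.7333 [ 0.33  0.51 -0.85  2.28  1.29  0.61 -0.23] (np.float64(-0.12169485388608794), np.float64(0.020923868126818967)) [-0.8  -0.02  0.38]
7.98 -0.119 [-0.1184  0.021 ] [0.12 0.58 0.09]
8.23 -0.116 [-0.1157  0.0206] [-0.29  0.76 -0.06]
8.48 -0.113 [-0.1128  0.0205] [-0.68  0.54 -0.28]
8.73 -0.11 [-0.1098  0.0205] [-0.66  0.15 -0.17]
8.98 -0.107 [-0.1068  0.0205] [-0.08  0.54  0.08]
9.23 -0.104 [-0.1038  0.0205] [-0.59 -0.37  0.6 ]
9.48 -0.101 [-0.1008  0.0205] [ 0.82 -0.45 -0.13]
9.73 -0.098 [-0.0978  0.0205] [-0.27 -0.83 -0.5 ]
9.98 -0.095 [-0.0948  0.0205] [-0.26 -0.54 -0.55]
10.23 -0.092 [-0.0918  0.0205] [ 0.52 -0.98 -0.2 ]
10.48 -0.089 [-0.0888  0.0205] [-0.68 -0.04  0.85]
10.73 -0.086 [-0.0858  0.0205] [-0.22  0.19  0.39]
10.98 -0.083 [-0.0828  0.0205] [0.25 1.18 0.24]
11.23 -0.08 [-0.0798  0.0205] [0.09 0.14 0.24]
11.48 -0.077 [-0.0768  0.0205] [-0.27  0.28 -0.31]
11.73 -0.074 [-0.0738  0.0205] [0.6  0.86 0.1 ]
11.98 -0.071 [-0.0708  0.0205] [ 0.24 -0.27 -0.18]
12.23 -0.068 [-0.0678  0.0205] [-1.16 -0.95 -0.12]
plate_lead [[-0.327, 0.019, 0.01], [-0.016, -0.008, 0.02], [-0.255, 0.213, 0.006]]
plate_near [[-0.268, 0.135, 0.006], [-0.213, -0.172, 0.009]]
```

View pics/t2.png

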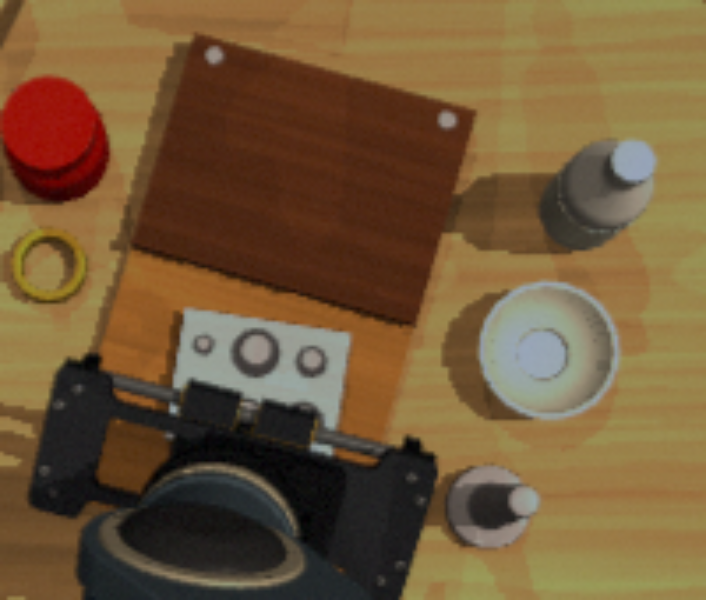

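The plate hasn't moved: its corners are still at (184,308) and (350,333). The tool's apparent position doesn't match what I commanded, so I'll check from the side camera with the TCP projected into the picture.

Run:
```python
from h import *
p=np.array(ctrl.get_ee_pos()); R=np.array(ctrl.get_tool_rot()); print(p,R.round(3),rot(np.radians(20)).round(3))
im=grab_frame("scene")[:,:,::-1].copy()
u0,v0=w2px("scene",p); print(u0,v0,w2px("top",p))
s=4.5; x0,y0=205,165
cr=cv2.resize(im[y0:y0+130,x0:x0+150],None,fx=s,fy=s,interpolation=cv2.INTER_CUBIC)
for P,c in ((p,(0,0,255)),(p+R[:,0]*.0095,(0,255,0)),(O+ez*.02,(255,0,0)),(O+ez*.02-.0*bx+by*.085,(255,0,0)),(O+ez*.02-by*.085,(255,0,0)),(np.array([.537,.06,.018]),(255,0,255))):
    u,v=w2px("scene",P); cv2.circle(cr,(int((u-x0)*s),int((v-y0)*s)),4,c,-1)
cv2.imwrite("pics/s3.png",cr)
```

```text
[0.55770451 0.05914167 0.01723552] [[-0.905  0.271  0.329]
 [ 0.254  0.963 -0.093]
 [-0.342 -0.    -0.94 ]] [[-0.905  0.271  0.329]
 [ 0.254  0.963 -0.093]
 [-0.342  0.    -0.94 ]]
275.1146724974827 218.39606597156018 (np.float64(304.954726415822), np.float64(203.00977906072913))
```

View pics/s3.png

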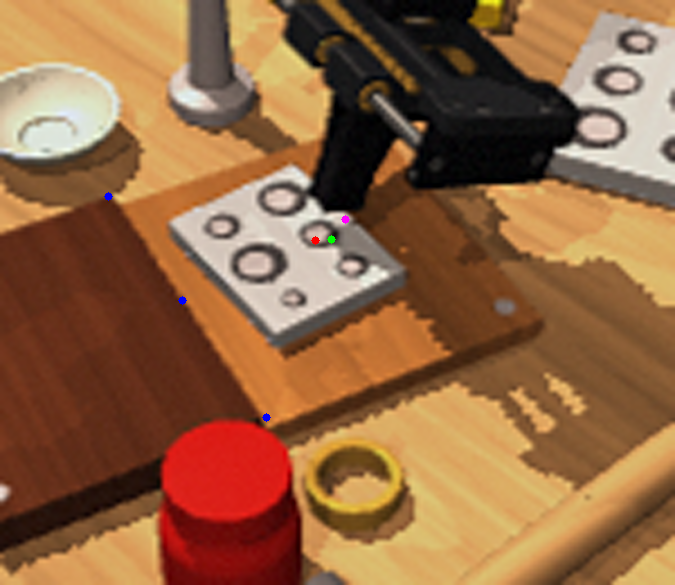

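Run:
```python
from h import *
a=grab_frame("scene")[185:235,250:305]; a=cv2.resize(a,(660,600),interpolation=cv2.INTER_LANCZOS4)
a=np.clip(a.astype(float)**.7*255**.3,0,255).astype(np.uint8)
cv2.imwrite("pics/z4.png",a[:,:,::-1])
for z in (.0173,.03,.04,.05): 
    p=px2w("scene",(280.5,210.6),z)-O; print(z,(p@bx).round(4),(p@by).round(4))
```

```text
0.0173 -0.1004 -0.0246
0.03 -0.0933 -0.0124
0.04 -0.0877 -0.0028
0.05 -0.0822 0.0069
```

View pics/z4.png

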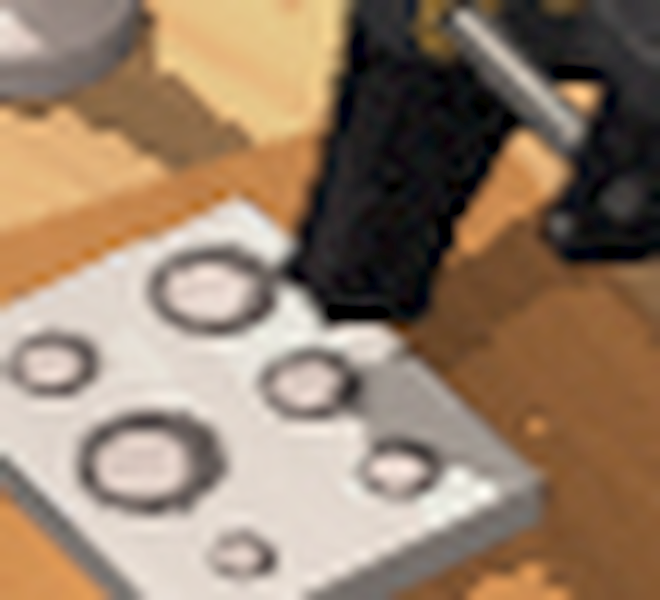

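The zoom shows the fingertip hovering over the plate's near edge at zoomed (360,300), with its shadow on the plate. The real tip therefore sits about 17 mm higher than the reported TCP implies. I'll back off and probe the board to measure the offset.

Run:
```python
from h import *
print(ctrl.tcp_to_grasp, ctrl.get_opening())
al=np.radians(20); R=rot(al)
ctrl.move_straight(tcp(-.068,.03,al),velocity=.08)
ctrl.move_straight(tcp(-.118,.03,al),velocity=.1); ctrl.move_straight(tcp(-.118,.016,al),velocity=.08)
f0=np.mean([force() for _ in range(5)],0); z=.016; print(ctrl.get_time(),f0.round(2))
while z>-.012:
    z-=.002; ctrl.move_straight(tcp(-.118,z,al),velocity=.03); f=force()-f0
    print(round(ctrl.get_time(),2),round(z,4),np.round(edge(al),4),f.round(2))
    if f[2]>4: break
```

```text
-0.0187 0.0008550964305808798
13.725 [-0.19  0.75  0.45]
13.97 0.014 [-0.1178  0.0142] [ 0.08 -0.49 -0.55]
14.22 0.012 [-0.118  0.012] [ 0.67 -0.03 -0.66]
14.47 0.01 [-0.1181  0.0098] [-0.66 -0.8  -0.4 ]
14.72 0.008 [-0.1181  0.0079] [ 0.54 -0.93 -0.61]
14.97 0.006 [-0.1181  0.0058] [-0.16 -0.57 -1.21]
15.22 0.004 [-0.1181  0.0039] [ 0.33 -1.11  0.34]
15.47 0.002 [-0.1181  0.0018] [ 0.24 -0.73 -0.88]
15.72 0.0 [-0.1181 -0.0002] [-1.11 -0.57 -0.75]
15.97 -0.002 [-0.1181 -0.0021] [ 0.42 -0.44 -0.64]
16.23 -0.004 [-0.1181 -0.0041] [ 0.64  0.15 -1.61]
16.48 -0.006 [-0.1178 -0.0053] [-2.65 -4.04  8.73]
```

Run:
```python
from h import *
al=np.radians(20); z=-.0025
ctrl.move_straight(tcp(-.118,z,al),velocity=.03); f0=np.mean([force() for _ in range(5)],0); print(f0.round(2))
ctrl.move_straight(tcp(-.092,z,al),velocity=.06); x=-.092
while x<-.04:
    x+=.002; ctrl.move_straight(tcp(x,z,al),velocity=.03); f=force()-f0
    print(round(ctrl.get_time(),2),round(x,4),np.round(edge(al),4),f.round(2))
    if f[0]<-8: break
im=grab_frame("scene")
for q in ("plate_lead","plate_near"):
    print(q,[np.round([(np.array(d["position"])-O)@v for v in (bx,by,ez)],3).tolist() for d in models.spot_point("scene",q)])
cv2.imwrite("pics/s5.png",cv2.resize(im[165:295,205:355],None,fx=4.5,fy=4.5,interpolation=cv2.INTER_CUBIC)[:,:,::-1])
```

```text
[-0.75  0.39  0.23]
17.57 -0.09 [-0.0903 -0.0026] [ 1.02 -0.56 -0.33]
17.82 -0.088 [-0.0883 -0.0026] [-1.09 -0.1  -1.37]
18.07 -0.086 [-0.0859 -0.0025] [ 0.09 -1.05 -1.09]
18.32 -0.084 [-0.0837 -0.0025] [-0.13 -0.37 -0.13]
18.57 -0.082 [-0.0817 -0.0024] [ 0.94 -0.88 -1.29]
18.82 -0.08 [-0.0798 -0.0024] [ 0.02 -0.99 -1.37]
19.07 -0.078 [-0.0778 -0.0025] [ 0.81 -0.89 -1.09]
19.32 -0.076 [-0.0758 -0.0025] [ 0.69 -0.5  -0.26]
19.57 -0.074 [-0.0738 -0.0025] [ 0.76 -0.43 -0.78]
19.82 -0.072 [-0.0718 -0.0025] [ 0.34 -0.36 -0.52]
20.07 -0.07 [-0.0707 -0.0026] [-3.84  0.95  1.33]
20.32 -0.068 [-0.0699 -0.0028] [-7.68  0.61  2.78]
20.57 -0.066 [-0.0693 -0.0029] [-11.46   1.07   5.72]
plate_lead [[-0.324, 0.018, 0.009], [-0.261, 0.216, 0.009], [-0.004, -0.008, 0.02]]
plate_near [[-0.079, -0.012, 0.016], [-0.265, -0.061, 0.009], [0.001, -0.001, 0.019]]
```

View pics/s5.png

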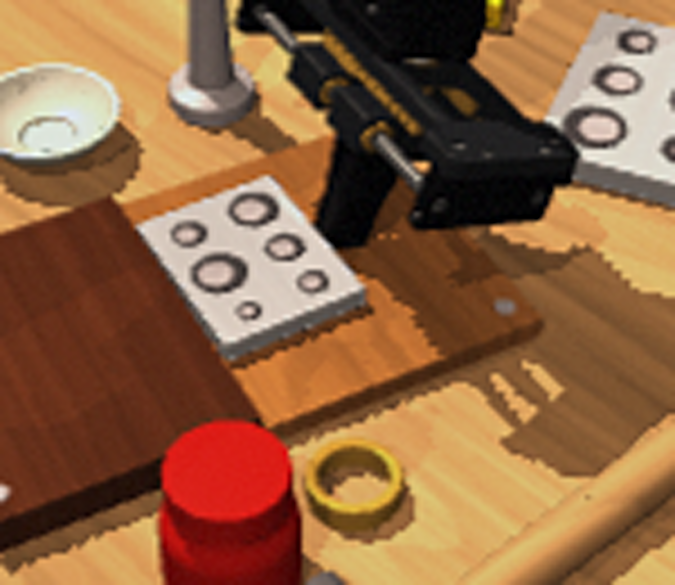

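The plate is up against the step, with its lead edge parallel to it from (138,225) to (225,355) and the finger on the near face. Next I'll push and lift along an arc, regulating the compression force.

```bash
cat >> h.py <<'E'
def C(t,s=.005):
    l=.008*np.tan(t) if t<np.radians(48.2) else .012*np.sin(t)
    return np.array([-l-.076*np.cos(t)+s*np.sin(t), .012+.076*np.sin(t)+s*np.cos(t)])
N0=np.array([-.070,-.0027]); F0=np.array([-.5,.1,-.4])
def lift(t0,t1,d,target=14,step=2.5,al=np.radians(20),vel=.04,fmin=3):
    t=t0; low=0
    while t<t1-1e-6:
        t=min(t+step,t1); a=np.radians(t); u=np.array([np.cos(a),-np.sin(a)])
        c=N0+C(a)-C(0)+d*u
        ctrl.move_straight(tcp(c[0],c[1],al),velocity=vel)
        f=np.mean([force() for _ in range(3)],0)-F0; fc=-(f[[0,2]]@u); ft=-(f[0]*np.sin(a)+f[2]*np.cos(a))
        e=np.array(edge(al))-N0+C(0)
        th=np.degrees(np.arctan2(e[1]-.017,-e[0]))
        print(f"{ctrl.get_time():.2f} t={t:.1f} d={d*1e3:.1f} Fc={fc:.1f} Ft={ft:.1f} fy={f[1]:.1f} C=({e[0]*1e3:.1f},{e[1]*1e3:.1f}) model=({C(a)[0]*1e3:.1f},{C(a)[1]*1e3:.1f})")
        low=low+1 if fc<fmin else 0
        if low>=2: print("slip?"); break
        d+=float(np.clip((target-fc)*.00035,-.003,.003))
    print("d",d); return t,d
E
python3 - <<'E'
from h import *
lift(0,30,.0055)
im=grab_frame("scene")
for q in ("plate_lead","plate_near"):
    print(q,[np.round([(np.array(d["position"])-O)@v for v in (bx,by,ez)],3).tolist() for d in models.spot_point("scene",q)])
cv2.imwrite("pics/s6.png",cv2.resize(im[165:295,205:355],None,fx=4.5,fy=4.5,interpolation=cv2.INTER_CUBIC)[:,:,::-1])
E
```

```text
20.98 t=2.5 d=5.5 Fc=9.1 Ft=-0.0 fy=5.0 C=(-74.0,19.5) model=(-76.1,20.3)
21.23 t=5.0 d=7.2 Fc=10.2 Ft=0.3 fy=6.0 C=(-73.4,21.9) model=(-76.0,23.6)
21.48 t=7.5 d=8.5 Fc=12.9 Ft=1.5 fy=6.3 C=(-72.9,24.3) model=(-75.8,26.9)
21.73 t=10.0 d=8.9 Fc=14.5 Ft=0.8 fy=5.8 C=(-72.4,27.1) model=(-75.4,30.1)
21.98 t=12.5 d=8.8 Fc=13.3 Ft=1.4 fy=6.2 C=(-71.9,30.1) model=(-74.9,33.3)
22.23 t=15.0 d=9.0 Fc=13.4 Ft=1.0 fy=5.7 C=(-71.2,32.9) model=(-74.3,36.5)
22.48 t=17.5 d=9.2 Fc=14.7 Ft=0.8 fy=4.9 C=(-70.4,35.5) model=(-73.5,39.6)
22.73 t=20.0 d=9.0 Fc=14.3 Ft=0.9 fy=5.2 C=(-69.5,38.6) model=(-72.6,42.7)
22.98 t=22.5 d=8.9 Fc=15.2 Ft=1.8 fy=4.1 C=(-68.5,41.4) model=(-71.6,45.7)
23.23 t=25.0 d=8.5 Fc=13.4 Ft=1.4 fy=5.2 C=(-67.3,44.4) model=(-70.5,48.7)
23.48 t=27.5 d=8.7 Fc=13.6 Ft=1.2 fy=5.1 C=(-66.1,46.9) model=(-69.3,51.5)
23.73 t=30.0 d=8.8 Fc=15.7 Ft=1.7 fy=4.6 C=(-65.0,49.3) model=(-67.9,54.3)
d 0.008215584978169646
plate_lead [[-0.325, 0.018, 0.01], [-0.004, -0.012, 0.021], [-0.261, 0.215, 0.009]]
plate_near [[-0.265, -0.063, 0.008], [-0.27, 0.14, -0.002], [-0.07, -0.007, 0.05]]
```

View pics/s6.png

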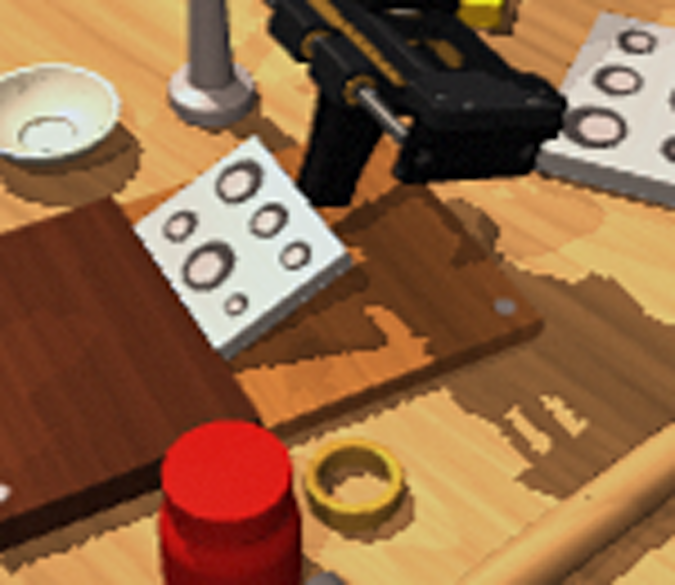

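The plate is tilted about 28° and pivoting cleanly at the step, with the finger on the raised near edge at (340,200). I'll continue upward.

Run:
```python
from h import *
lift(30,80,.0082,target=13)
im=grab_frame("scene")
for q in ("plate_lead","plate_near"):
    print(q,[np.round([(np.array(d["position"])-O)@v for v in (bx,by,ez)],3).tolist() for d in models.spot_point("scene",q)])
cv2.imwrite("pics/s7.png",cv2.resize(im[165:295,205:355],None,fx=4.5,fy=4.5,interpolation=cv2.INTER_CUBIC)[:,:,::-1])
```

```text
24.12 t=32.5 d=8.2 Fc=14.0 Ft=1.8 fy=4.3 C=(-63.4,52.4) model=(-66.5,57.1)
24.38 t=35.0 d=7.8 Fc=12.3 Ft=2.7 fy=4.5 C=(-61.7,55.2) model=(-65.0,59.7)
24.62 t=37.5 d=8.1 Fc=15.4 Ft=1.4 fy=4.5 C=(-60.3,57.3) model=(-63.4,62.2)
24.88 t=40.0 d=7.3 Fc=11.0 Ft=1.2 fy=4.1 C=(-58.3,60.5) model=(-61.7,64.7)
25.12 t=42.5 d=8.0 Fc=13.9 Ft=2.5 fy=4.2 C=(-56.9,62.0) model=(-60.0,67.0)
25.38 t=45.0 d=7.6 Fc=12.7 Ft=2.4 fy=2.9 C=(-54.9,64.5) model=(-58.2,69.3)
25.62 t=47.5 d=7.8 Fc=13.3 Ft=1.9 fy=3.7 C=(-53.2,66.5) model=(-56.4,71.4)
25.88 t=50.0 d=7.7 Fc=14.3 Ft=2.3 fy=2.9 C=(-51.2,68.5) model=(-54.2,73.4)
26.12 t=52.5 d=7.2 Fc=13.8 Ft=1.5 fy=2.2 C=(-48.9,70.8) model=(-51.8,75.3)
26.38 t=55.0 d=6.9 Fc=14.2 Ft=1.5 fy=2.2 C=(-46.6,72.9) model=(-49.3,77.1)
26.62 t=57.5 d=6.5 Fc=14.9 Ft=2.3 fy=1.6 C=(-44.1,74.9) model=(-46.7,78.8)
26.88 t=60.0 d=5.8 Fc=12.8 Ft=1.5 fy=3.4 C=(-41.4,77.1) model=(-44.1,80.3)
27.12 t=62.5 d=5.9 Fc=18.2 Ft=2.2 fy=2.0 C=(-38.9,78.7) model=(-41.3,81.7)
27.38 t=65.0 d=4.1 Fc=10.2 Ft=1.9 fy=1.3 C=(-36.1,80.8) model=(-38.5,83.0)
27.62 t=67.5 d=5.1 Fc=21.6 Ft=2.3 fy=0.3 C=(-33.3,82.1) model=(-35.6,84.1)
27.88 t=70.0 d=2.1 Fc=0.8 Ft=-0.3 fy=-0.2 C=(-30.8,83.4) model=(-32.6,85.1)
28.13 t=72.5 d=5.1 Fc=0.3 Ft=-0.7 fy=-0.1 C=(-27.7,80.5) model=(-29.5,86.0)
slip?
d 0.005054373447164295
plate_lead [[-0.005, -0.008, 0.02], [-0.282, -0.262, 0.01], [-0.325, 0.019, 0.01], [-0.256, 0.217, 0.002]]
plate_near [[-0.211, -0.173, 0.005], [-0.268, 0.139, 0.003], [-0.082, -0.005, 0.019], [-0.263, -0.061, 0.007], [-0.04, -0.015, 0.009]]
```

View pics/s7.png

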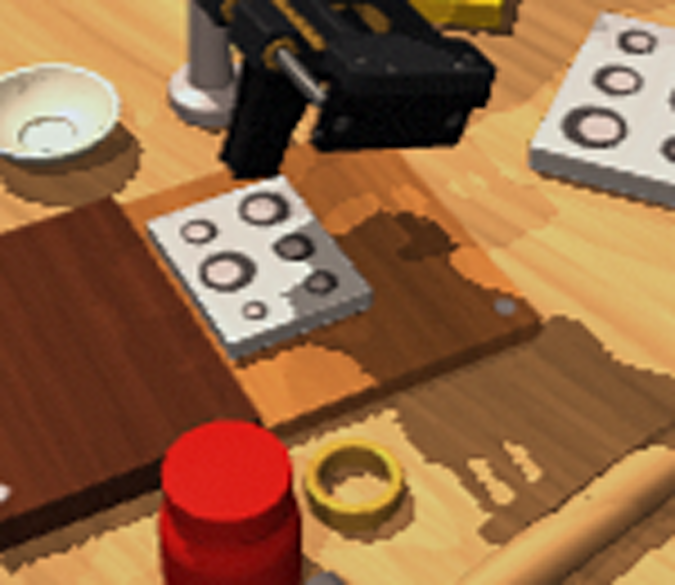

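The plate slipped at about 67° because my force regulation got jumpy (10, then 22, then 0 N) and dropped the contact. It fell back flat, near the step, at (260,265). There is time for another go with a lower gain and clipped corrections in the steep range.

```bash
sed -i 's/vel=.04,fmin=3):/vel=.04,fmin=3,g=.00025,clip=.0015):/; s/(target-fc)\*.00035,-.003,.003/(target-fc)*g,-clip,clip/' h.py
python3 - <<'E'
from h import *
al=np.radians(20)
e=edge(al); print(e)
ctrl.move_straight(tcp(e[0]-.02,e[1]+.01,al),velocity=.2)
ctrl.move_straight(tcp(-.112,.03,al),velocity=.2); ctrl.move_straight(tcp(-.112,-.0025,al),velocity=.12)
ctrl.move_straight(tcp(-.082,-.0025,al),velocity=.12); x=-.082
while x<-.055:
    x+=.002; ctrl.move_straight(tcp(x,-.0025,al),velocity=.04); f=force()-F0
    if f[0]<-10: break
print(ctrl.get_time(),x,np.round(edge(al),4),f.round(1))
if x<-.06:
    t,d=lift(0,57.5,x+.070+.001,target=14)
    if t>=57: t,d=lift(t,78,d,target=15,step=2,g=.0001,clip=.0006)
    if t>=77: t,d=lift(t,90,d,target=10,step=2,g=.00008,clip=.0004,fmin=-99)
im=grab_frame("scene"); cv2.imwrite("pics/s8.png",cv2.resize(im[165:295,205:355],None,fx=4.5,fy=4.5,interpolation=cv2.INTER_CUBIC)[:,:,::-1])
for q in ("plate_lead","plate_near","plate"):
    print(q,[np.round([(np.array(d["position"])-O)@v for v in (bx,by,ez)],3).tolist() for d in models.spot_point("scene",q)])
E
```

```text
(np.float64(-0.02208178309312028), np.float64(0.0611765496786528))
32.175 -0.06399999999999999 [-0.0677 -0.0032] [-12.3   0.    9.6]
32.42 t=2.5 d=7.0 Fc=9.9 Ft=0.8 fy=0.7 C=(-73.7,18.2) model=(-76.1,20.3)
32.67 t=5.0 d=8.0 Fc=12.6 Ft=0.7 fy=0.9 C=(-73.5,20.7) model=(-76.0,23.6)
32.92 t=7.5 d=8.4 Fc=12.5 Ft=1.2 fy=1.3 C=(-73.1,23.5) model=(-75.8,26.9)
33.17 t=10.0 d=8.7 Fc=13.5 Ft=1.4 fy=-0.0 C=(-72.7,26.3) model=(-75.4,30.1)
33.42 t=12.5 d=8.9 Fc=13.6 Ft=0.7 fy=-0.2 C=(-72.2,29.2) model=(-74.9,33.3)
33.67 t=15.0 d=9.0 Fc=13.9 Ft=1.9 fy=0.4 C=(-71.5,32.0) model=(-74.3,36.5)
33.92 t=17.5 d=9.0 Fc=14.3 Ft=0.6 fy=0.1 C=(-70.8,34.8) model=(-73.5,39.6)
34.17 t=20.0 d=8.9 Fc=14.0 Ft=1.5 fy=-0.2 C=(-69.9,37.6) model=(-72.6,42.7)
34.42 t=22.5 d=8.9 Fc=14.9 Ft=2.1 fy=-0.8 C=(-68.9,40.4) model=(-71.6,45.7)
34.67 t=25.0 d=8.7 Fc=15.6 Ft=1.8 fy=0.1 C=(-67.8,43.3) model=(-70.5,48.7)
34.92 t=27.5 d=8.3 Fc=13.5 Ft=1.5 fy=-1.1 C=(-66.6,46.2) model=(-69.3,51.5)
35.17 t=30.0 d=8.4 Fc=14.5 Ft=2.1 fy=-0.7 C=(-65.4,48.7) model=(-67.9,54.3)
35.42 t=32.5 d=8.3 Fc=15.5 Ft=1.4 fy=-1.3 C=(-64.0,51.4) model=(-
[... 1754 characters left out ...]
.5 Ft=4.5 fy=-5.6 C=(-14.6,90.4) model=(-17.5,88.0)
41.42 t=84.0 d=0.7 Fc=21.0 Ft=3.7 fy=-5.0 C=(-11.5,91.4) model=(-14.9,88.1)
41.67 t=86.0 d=0.3 Fc=21.7 Ft=4.0 fy=-6.5 C=(-8.3,92.3) model=(-12.3,88.2)
41.92 t=88.0 d=-0.1 Fc=22.1 Ft=3.1 fy=-5.8 C=(-5.1,93.0) model=(-9.6,88.1)
42.17 t=90.0 d=-0.5 Fc=22.5 Ft=3.1 fy=-5.7 C=(-1.9,93.6) model=(-7.0,88.0)
d -0.0009042367975499413
plate_lead [[-0.329, 0.02, 0.011], [-0.003, -0.012, 0.02], [-0.261, 0.215, 0.005], [-0.285, -0.264, 0.008]]
plate_near [[-0.211, -0.173, 0.005], [-0.269, 0.139, 0.001], [-0.265, -0.064, 0.009], [-0.009, -0.009, 0.096]]
plate [[-0.261, 0.177, -0.0], [-0.01, -0.01, 0.056], [-0.296, -0.022, 0.003], [-0.246, -0.218, -0.002]]
```

The networks put the plate almost upright at the step: near edge around z 0.096, lead around 0.020. The tilted fingertip hooks behind its top edge, so I'll keep carrying on over the top until it topples.

Run:
```python
from h import *
t,d=lift(90,120,-.0012,target=8,step=2,g=.0001,clip=.0009,fmin=2.5,vel=.04)
ctrl.sleep(.4); print(ctrl.get_time())
for cam in ("scene","top"):
    im=grab_frame(cam)
    for q in ("plate_lead","plate_near","plate"):
        print(cam,q,[np.round([(np.array(d["position"])-O)@v for v in (bx,by,ez)],3).tolist() for d in models.spot_point(cam,q)])
im=grab_frame("scene"); cv2.imwrite("pics/s9.png",cv2.resize(im[165:295,205:355],None,fx=4.5,fy=4.5,interpolation=cv2.INTER_CUBIC)[:,:,::-1])
```

```text
42.62 t=92.0 d=-1.2 Fc=21.4 Ft=4.5 fy=-5.7 C=(1.0,94.1) model=(-4.3,87.8)
42.88 t=94.0 d=-2.1 Fc=19.5 Ft=4.0 fy=-5.6 C=(3.7,94.4) model=(-1.7,87.5)
43.12 t=96.0 d=-3.0 Fc=17.9 Ft=3.3 fy=-5.3 C=(6.6,94.8) model=(1.0,87.1)
43.38 t=98.0 d=-3.9 Fc=16.1 Ft=3.2 fy=-5.5 C=(9.5,95.0) model=(3.6,86.6)
43.62 t=100.0 d=-4.7 Fc=16.0 Ft=3.0 fy=-4.6 C=(12.5,95.1) model=(6.3,86.0)
43.88 t=102.0 d=-5.5 Fc=14.6 Ft=2.5 fy=-4.0 C=(15.6,95.1) model=(9.0,85.3)
44.12 t=104.0 d=-6.2 Fc=15.0 Ft=2.6 fy=-3.1 C=(18.8,95.0) model=(11.6,84.5)
44.38 t=106.0 d=-6.9 Fc=14.2 Ft=2.0 fy=-4.1 C=(21.9,94.7) model=(14.2,83.7)
44.62 t=108.0 d=-7.5 Fc=13.5 Ft=1.7 fy=-3.8 C=(25.1,94.3) model=(16.8,82.7)
44.88 t=110.0 d=-8.0 Fc=13.3 Ft=0.2 fy=-4.0 C=(28.3,93.8) model=(19.4,81.7)
45.12 t=112.0 d=-8.6 Fc=0.8 Ft=-0.4 fy=-0.0 C=(26.3,89.2) model=(22.0,80.6)
45.38 t=114.0 d=-7.9 Fc=0.5 Ft=-0.3 fy=-0.0 C=(27.3,85.9) model=(24.5,79.4)
slip?
d -0.007853697280344291
45.775
scene plate_lead [[-0.283, -0.259, 0.01], [-0.326, 0.019, 0.01], [-0.259, 0.217, 0.005], [0.005, -0.01, 0.026], [0.004, -0.0, 0.005]]
scene plate_near [[0.083, -0.011, 0.031], [-0.208, -0.177, 0.002], [-0.266, -0.061, 0.007], [-0.272, 0.142, -0.0]]
scene plate [[-0.293, -0.018, 0.003], [-0.261, 0.176, -0.002], [-0.247, -0.221, -0.001], [-0.07, 0.204, 0.004]]
top plate_lead [[-0.26, 0.215, 0.004], [-0.325, 0.02, 0.012], [-0.287, -0.259, 0.01]]
top plate_near [[0.085, -0.011, 0.026], [-0.27, 0.136, 0.006], [-0.264, -0.059, 0.009], [-0.214, -0.175, 0.008], [0.089, -0.165, 0.001]]
top plate [[-0.264, 0.174, 0.003], [-0.249, -0.215, -0.0], [-0.294, -0.019, 0.003], [0.047, -0.009, 0.034]]
```

It has toppled. The near edge is now at x≈+0.084, and the plate's centre is at about (0.047, −0.009, 0.034). I'll retract and take a last look.

Run:
```python
from h import *
al=np.radians(20); e=edge(al)
ctrl.move_straight(tcp(e[0]-.03,e[1]+.08,al),velocity=.15); ctrl.move_straight(tcp(-.13,.2,al),velocity=.15); ctrl.sleep(.3)
im=grab_frame("scene"); print(ctrl.get_time())
for q in ("plate_lead","plate_near","plate"):
    print(q,[np.round([(np.array(d["position"])-O)@v for v in (bx,by,ez)],3).tolist() for d in models.spot_point("scene",q)])
cv2.imwrite("pics/s10.png",cv2.resize(im[150:310,160:360],(750,600),interpolation=cv2.INTER_CUBIC)[:,:,::-1])
```

```text
48.4
plate_lead [[-0.327, 0.02, 0.011], [-0.259, 0.217, 0.005], [-0.286, -0.261, 0.007], [0.048, -0.015, 0.032], [0.006, -0.008, 0.026]]
plate_near [[0.08, -0.012, 0.028], [-0.264, -0.06, 0.007], [-0.269, 0.138, 0.001], [-0.21, -0.178, 0.006]]
plate [[-0.293, -0.018, -0.0], [-0.261, 0.176, -0.0], [0.045, -0.014, 0.033], [-0.246, -0.221, -0.001]]
```

View pics/s10.png

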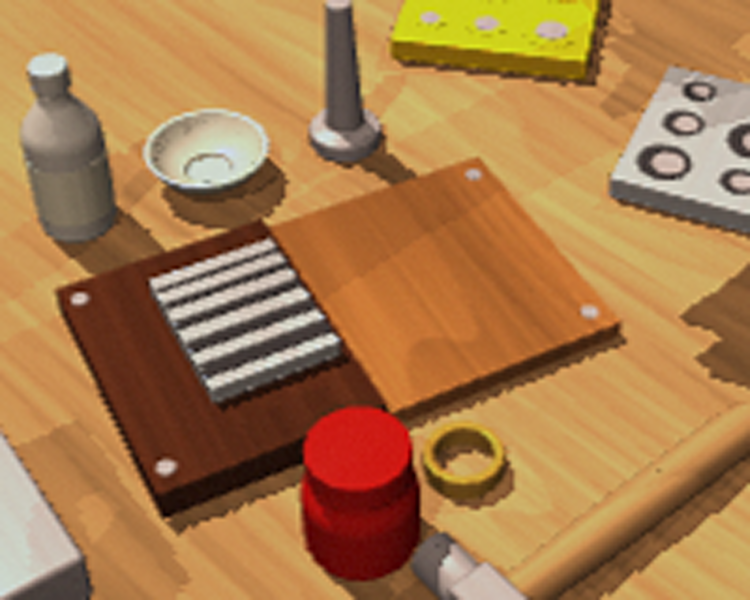

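The plate lies flat on the raised half at about (245,318), grooved side up. The bystanders are undisturbed and the arm is clear.

```bash
python3 -c "
from station import ctrl
print(ctrl.hand_in())"
```

```text
the job is handed in; nothing more can be done
None
```

The plate was pushed to the step, stood up against it and tipped over; it now lies flat, grooved side up, on the raised half, and the job was handed in at about 48 s of the 64 s, after one slip at about 67° that dropped it back flat before a second lift worked (no verdict was returned).

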